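Push jammed hexagonal reducer sleeves apart and sort them by size

ROBOT

A 6-joint arm with a two-finger parallel gripper is mounted at the origin on the work surface. World frame = base frame: x ahead of the robot, y to its left, z up, the work surface at z = 0. Lengths are in m, angles in rad, forces in N, time in s.
With the tool pointing down it reaches from about 0.3 to 1 m from the base axis. Payload 5.1 kg.
Tool frame: the origin (TCP) lies midway between the tips of the shut fingers; the grasp point (between the pads) lies 19 mm behind it (bot.grip_depth is the distance from the TCP to the grasp point, in m); z points along the fingers, y is the direction in which the jaws open and shut (so a half turn about z gives the same grasp; the last joint's range is limited). The gripper opens to 95 mm and grips with 3 to 60 N. Pads are 20 mm wide; open, the fingers measure 119 mm over their backs; the gripper's body (75 mm by 180 mm) begins 59 mm behind the grasp point.
Start: joints at [-0.083, 0.124, 1.65, -0, 1.367, -0.083], TCP at [0.65, -0, 0.215] pointing down, gripper open.
Joint ranges: [-2.61, 2.61], [-1.02, 2.33], [0.03, 2.71], [-1.35, 4.49], [0.32, 2.68], [-2.91, 2.91]. Speed limits (rad/s): [2.57, 2.57, 3.14, 3.14, 3.14, 3.14].

INTERFACE

Orientations are given as a rotation vector (axis times angle).
In Python, from bench import bot, grab_frame gives the robot as it stands.
- The arm moves only by the tool jog_arm, never from a script. Its argument "plan" is a list of rows, each a list of 4 numbers: the shift along the tool's x, y, z in cm, then the turn about the tool's z in rad. In form: [[dx, dy, dz, spin], ...]. A call has exactly 8 rows; each row is the pose to reach, as a shift and turn from the pose measured when the call began, along the tool's axes at that moment; what a row does not reach only later rows make up. A row lasts 1/8 s, in which the tool goes at most 62.5 mm and 10.7 degrees, less where a joint would pass 70% of its speed; a pose out of reach is approached as far as the arm can. A call with a gripper value outside its range is refused whole. "claw" is the closure in counts, from 0 (fully open) to 255 (shut), set as the call begins (left out, the last holds). The fingers move at their own pace and stop on an object; "newtons" is the grip in N (left out, the last holds). Time passes only in rows, so rows that repeat a pose let the fingers close, or fill a call up. It gives the time, the measured TCP pose, the force and the opening at its end, in the units of the state.
- bot.read_state(): the state, without advancing time (a new reading comes with each control period).
- grab_frame(name): name is "scene" or "side" or "wrist"; returns a dict with "pixels" (420x560x3 uint8, blue, green, red), "depth" (420x560 float32, m along the optical axis (not along the pixel's ray), 0 where there is no reading), "camera_matrix" (3x3 intrinsics, pixels), "cam_to_world" (4x4, takes a point from camera to world coordinates). Camera axes: x right, y up, looking along -z (the intrinsics and any distortion apply to the point x, -y, -z); pixel columns grow to the right and rows downward; lengths in m; the calibration is good to about 2 mm. A picture is of the moment at which its call begins.
- bot.sign_off(): hands the job in, once; it reports no verdict.
The state is a dict: "clock": time; "joint_positions": joint angles; "joint_vel": joint speeds; "tau": joint torques, N m; "position": TCP position; "orientation": TCP orientation; "ft_force": force on the tool from outside, world axes, zero at the start; "ft_torque": the same for the moment, N m; "finger_gap": opening from 0.0 (shut) to 1.0 (fully open).
Only numpy, scipy, OpenCV 4.12 (cv2) and the standard library are available. Lean on these libraries where they do the work, as an engineer would, in place of code of your own. Each camera call takes 0.05 s, during which the arm holds its last target. There are 200 camera calls.

TASK

Three hexagonal steel sleeves are jammed one inside the other. Turn the nest until two of the big sleeve's flats match the slot between the two cheeks of the stepped push-out stand (the cheeks may be set somewhat askew: feel or look for the angle), and press it fully down there, firmly but without hammering, so that the two inner sleeves are pushed up and out; then take them off one by one and stand each of the three upright on the floor of the tray that holds a fixed sample of its own size.

Things in the scene. Friction and masses are not known exactly. Their poses are not given: they have to be found in the camera images.
- large_mid (a point): Centre, half-way up, of the largest sleeve: steel hexagonal ring 58 mm across flats, 40 mm tall, bore 43 mm, 0.37 kg. z is up along the bore; flats face along its x and every 60 deg from it. At the start it stands on the table with the others inside it, their tops 3 and 6 mm below its top, so only it can be gripped; lifted by it, all three come along
- medium_mid (a point): Centre, half-way up, of the medium sleeve: steel hexagonal ring 40 mm across flats, 37 mm tall, hexagonal bore 27 mm across flats, 0.23 kg; axes and flats as on the large one. Sprung shoes in the large sleeve hold it: pushing it up out takes roughly 8 to 18 N for the first 9 mm, after which it is loose
- small_mid (a point): Centre, half-way up, of the small sleeve: steel hexagon 24 mm across flats, 34 mm tall, closed below (a dark disc marks its top), 0.13 kg; axes and flats as on the large one. Held in the medium sleeve in the same way, by roughly 6 to 12 N for the first 9 mm
- stand_seat (a point): Fixed steel stand: point on its axis at the top of its 100 x 92 mm base plate, 12 mm above the table, where the large sleeve's underside rests when fully down. Two steel cheeks, 44 mm long, 9 thick, 10 high, form a 61.5 mm slot round the axis. They are set stiffly at an unreported angle within 20 deg of this point's x (see or feel it); unless two flats match them within 5 deg, the sleeve stops or wedges on them, 2 to 10 mm high
- stand_tip (a point): Top of the stand's stepped post, 36 mm above the plate on the same axis: a tip of 16 mm diameter on a step of 32 mm diameter that rises 18 mm above the plate. With the large sleeve fully down, the undersides of the medium and small sleeves stand 18 and 36 mm above the plate, both loose, the medium's top 15 mm above the large's and the small's 15 mm above the medium's
- tray_large_free (a point): Fixed aluminium tray for large sleeves, 180 x 130 mm outside, walls 3 mm thick, 15 mm high. This point is on its inner floor, 3 mm above the table, mid of its free half; x runs along the long side. A fixed sample of the large sleeve stands centred 90 mm from here along +x. The inner floor reaches from -47 to +127 mm in x and 62 mm either way in y
- tray_medium_free (a point): Fixed aluminium tray for medium sleeves, 180 x 130 mm outside, walls 3 mm thick, 15 mm high. This point is on its inner floor, 3 mm above the table, mid of its free half; x runs along the long side. A fixed sample of the medium sleeve stands centred 90 mm from here along +x. The inner floor reaches from -47 to +127 mm in x and 62 mm either way in y
- tray_small_free (a point): Fixed aluminium tray for small sleeves, 180 x 130 mm outside, walls 3 mm thick, 15 mm high. This point is on its inner floor, 3 mm above the table, mid of its free half; x runs along the long side. A fixed sample of the small sleeve stands centred 90 mm from here along +x. The inner floor reaches from -47 to +127 mm in x and 62 mm either way in y
Mind the look-alikes: they are no part of the job. What is shaped like the part that bears tray_small_free but brown or orange is not meant.

How it is judged:
By the outcome, as a careful person would: the job done as asked, in the order asked, and still so for the second after the job is handed in, with the robot touching nothing.
It also fails if it takes over 72 s, if anything falls off the work surface, if the arm or the gripper's body presses on something with over 40 N, if the wrist force passes 120 N, or if a joint passes its speed limit or range.

## Working session

There is one attempt and no reset: what is moved stays moved. The work goes in short steps, Python scripts to look and compute and a tool call to move; the robot and the scene stay as the last step left them, time stands still between calls to the robot, and variables do not carry over. Pictures are saved under pics/ and viewed, about 8 in all and at most 12, crops included, and the job is handed in when it is done.

Besides the shell and the picture viewer there is one more tool, called after "Request:" as a command line: name --pt "numbers of a row" for each row, then --argument value for the rest. jog_arm: Moves the arm, as the interface text tells. Its arguments: {"type":"object","properties":{"plan":{"type":"array"},"claw":{"type":"number"},"newtons":{"type":"number"}},"required":["plan"]}

```bash
mkdir -p pics && cat > h.py <<'E'
import numpy as np, cv2
from bench import bot, grab_frame
def save(name,fn):
    f=grab_frame(name); np.savez('pics/'+fn+'.npz',**f); cv2.imwrite('pics/'+fn+'.png',f['pixels']); return f
def load(fn): return dict(np.load('pics/'+fn+'.npz'))
def ray(f,u,v):
    K=f['camera_matrix'];T=f['cam_to_world']
    d=np.array([(u-K[0,2])/K[0,0],-(v-K[1,2])/K[1,1],-1.0])
    return T[:3,3],T[:3,:3]@d
def onz(f,u,v,z):
    o,d=ray(f,u,v); return o+d*(z-o[2])/d[2]
def pts(f):
    h,w=f['depth'].shape; K=f['camera_matrix'];T=f['cam_to_world']
    u,v=np.meshgrid(np.arange(w),np.arange(h)); D=f['depth'].astype(float)
    P=np.stack([(u-K[0,2])/K[0,0]*D,-(v-K[1,2])/K[1,1]*D,-D],-1)
    return P@T[:3,:3].T+T[:3,3]
E
python3 - <<'E'
from h import *
a=save('scene','s0');b=save('wrist','w0');c=save('side','d0')
print(bot.read_state())
for f in(a,b,c): print(f['cam_to_world'].round(3).tolist(), f['camera_matrix'][0,0], f.keys(), (f['depth']>0).mean())
cv2.imwrite('pics/c0.png',cv2.resize(np.vstack([np.hstack([a['pixels'],c['pixels']])]),(1120,420))[:, :])
E
```

```text
{'clock': 0.15, 'joint_positions': array([-8.25956006e-02,  1.24328440e-01,  1.65138005e+00, -2.71427946e-05,
        1.36750150e+00, -8.25846845e-02]), 'joint_vel': array([-4.65560043e-05, -2.27521283e-03, -3.57224325e-03,  2.03703816e-04,
       -4.75253677e-04,  1.24744560e-03]), 'tau': array([ 4.52342692e-04, -4.18191254e+01, -3.60470796e+01,  7.75244599e-02,
        4.69156180e-02, -8.73639601e-05]), 'position': array([6.49489356e-01, 8.27167940e-06, 2.13675142e-01]), 'orientation': array([-2.22058669e+00, -2.22057467e+00,  1.67329290e-03]), 'ft_force': array([ 0.27832606,  0.14073559, -0.67688423]), 'ft_torque': array([-0.07842531,  0.02764078, -0.03203683]), 'finger_gap': 0.9982197657654741}
[[-0.093, -0.759, 0.645, 1.155], [0.996, -0.062, 0.071, -0.106], [-0.014, 0.649, 0.761, 0.898], [0.0, 0.0, 0.0, 1.0]] 414.43218381433076 dict_keys(['pixels', 'depth', 'camera_matrix', 'cam_to_world']) 0.9960714285714286
[[1.0, 0.0, 0.003, 0.65], [-0.001, 0.971, 0.239, 0.066], [-0.003, -0.239, 0.971, 0.384], [0.0, 0.0, 0.0, 1.0]] 306.92021352291334 dict_keys(['pixels', 'depth', 'camera_matrix', 'cam_to_world']) 0.9588647959183674
[[0.967, 0.199, -0.157, 0.259], [-0.253, 0.735, -0.629, -0.901], [-0.01, 0.648, 0.761, 0.97], [0.0, 0.0, 0.0, 1.0]] 489.9778263608211 dict_keys(['pixels', 'depth', 'camera_matrix', 'cam_to_world']) 0.995922619047619
```

View pics/s0.png

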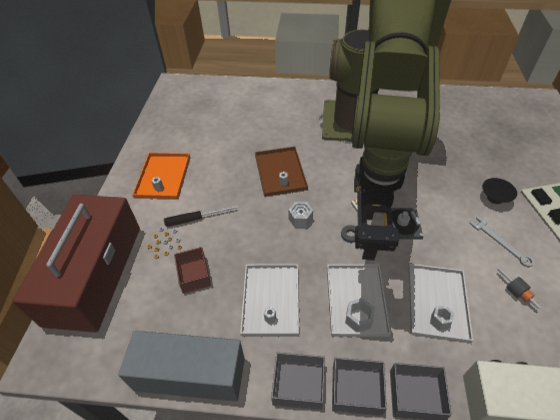

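Scene view: the nest is at (300,214). The white trays are at (271,300) with the small sample at (270,315), (358,300) with the large sample at (359,315), and (440,300) with the medium sample at (442,317). The orange tray (162,175) and brown tray (282,170) are decoys. The stand is probably hidden by the gripper.

View pics/d0.png

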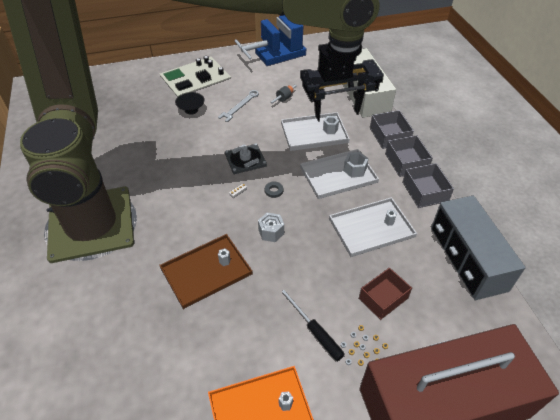

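View pics/w0.png

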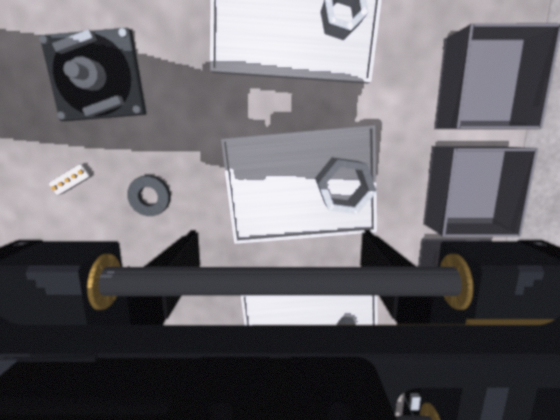

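Side view: nest at (271,227), stand at (246,158), white trays at (315,130) medium, (340,173) large and (372,226) small. Decoys are brown (205,270) and orange (262,405), and the look-alike dark ring is at (273,188). Wrist view: stand at (93,75), with bright, skewed cheeks at (72,42) and (103,105).

```bash
cat > m1.py <<'E'
from h import *
f={k:load(k) for k in('s0','d0','w0')}
P={k:pts(v) for k,v in f.items()}
print('nest guesses',onz(f['s0'],300,214,.03),onz(f['d0'],271,227,.03),'stand',onz(f['d0'],246,158,.02),onz(f['w0'],93,75,.02))
# nest: top points z .034-.046 near the guess, from scene and side
g=onz(f['s0'],300,214,.03)[:2]
for k in('s0','d0'):
    p=P[k]; m=(np.linalg.norm(p[...,:2]-g,axis=-1)<.06)&(p[...,2]>.035)&(p[...,2]<.05)
    q=p[m]; print(k,'nest',len(q),q[:,:2].min(0),q[:,:2].max(0),np.median(q[:,2]), cv2.minEnclosingCircle(q[:,:2].astype(np.float32)))
# trays: white mask -> minAreaRect of floor-level points
for k in f:
    hsv=cv2.cvtColor(f[k]['pixels'],cv2.COLOR_BGR2HSV)
    for name,(z0,z1) in {'rim':(.012,.019)}.items():
        p=P[k]; m=((p[...,2]>z0)&(p[...,2]<z1)).astype(np.uint8)
        m=cv2.morphologyEx(m,cv2.MORPH_CLOSE,np.ones((3,3)))
        n,l,s,c=cv2.connectedComponentsWithStats(m)
        for i in range(1,n):
            if s[i,4]<60: continue
            q=p[(l==i)&(p[...,2]>z0)&(p[...,2]<z1)][:,:2].astype(np.float32)
            r=cv2.minAreaRect(q); print(k,c[i].round(0),s[i,4],np.round(r[0],4),np.round(r[1],4),round(r[2],1))
E
python3 m1.py
```

```text
nest guesses [ 0.44828995 -0.14826965  0.03      ] [ 0.43859691 -0.1557179   0.03      ] stand [0.43509955 0.11516159 0.02      ] [0.44191077 0.12697135 0.02      ]
s0 nest 255 [ 0.4122259  -0.18087841] [ 0.47291133 -0.11648279] 0.038337039678747464 ((0.4432198405265808, -0.14827585220336914), 0.03302282467484474)
d0 nest 339 [ 0.41014999 -0.18296212] [ 0.46898534 -0.11584542] 0.03854349825420644 ((0.44136759638786316, -0.14930689334869385), 0.03375699371099472)
s0 [147.  20.] 1270 [-0.5329 -1.0473] [0.3039 0.8683] 45.2
s0 [478.  23.] 1822 [-0.7311  0.5493] [0.3061 0.2671] 89.8
s0 [334. 123.] 534 [ 0.0046 -0.0545] [0.0951 0.205 ] 89.8
s0 [269. 159.] 101 [ 0.2399 -0.2702] [0.1045 0.2026] 66.6
s0 [292. 182.] 110 [ 0.2941 -0.174 ] [0.0986 0.1989] 66.7
s0 [161. 175.] 260 [ 0.3111 -0.5762] [0.1848 0.1314] 2.7
s0 [542. 197.] 175 [0.3174 0.5229] [0.0536 0.034 ] 19.0
s0 [199. 216.] 168 [ 0.4649 -0.4202] [0.0128 0.1988] 25.9
s0 [406. 223.] 517 [0.4386 0.1355] [0.0997 0.0732] 4.1
s0 [100. 295.] 251 [ 0.6854 -0.5927] [0.1208 0.3262] 66.0
s0 [348. 232.] 82 [ 0.4841 -0.0173] [0.0334 0.0452] 85.2

[... 2012 characters left out ...]
 0.0917] 4.3
w0 [445.  82.] 319 [0.8344 0.1184] [0.0993 0.0022] 89.9
w0 [518.  70.] 606 [0.9105 0.1345] [0.0543 0.1138] 34.7
w0 [293. 183.] 1318 [6.743e-01 2.000e-04] [0.1804 0.1307] 5.0
w0 [433. 186.] 255 [ 0.8342 -0.001 ] [0.002  0.0985] 0.0
w0 [497. 196.] 459 [ 0.9104 -0.0178] [0.1132 0.0539] 54.7
w0 [ 68. 180.] 555 [0.3898 0.0092] [0.0501 0.0176] 29.3
w0 [352. 192.] 78 [ 0.7338 -0.0028] [0.0464 0.0194] 51.9
w0 [147. 196.] 976 [ 0.4844 -0.012 ] [0.0506 0.0498] 39.4
w0 [374. 214.] 119 [ 0.7639 -0.0316] [0.0064 0.0495] 3.2
w0 [427. 250.] 110 [ 0.8368 -0.0829] [0.0389 0.0173] 56.8
w0 [244. 308.] 92 [ 0.5998 -0.1666] [0.0438 0.0143] 77.8
w0 [375. 310.] 87 [ 0.7766 -0.1678] [0.0034 0.0434] 3.8
```

Request:
jog_arm --pt "-3 -3.5 0 0" --pt "-6 -7 0 0" --pt "-9 -10.5 0 0" --pt "-12 -14 0 0" --pt "-15 -17.5 0 0" --pt "-18 -20.7 0 0" --pt "-18 -20.7 0 0" --pt "-18 -20.7 0 0" --claw 0

```text
clock: 1.15
position: [0.4426, -0.1799, 0.2139]
orientation: [-2.221, -2.22, 0.001]
ft_force: [0.5, 0.9, 0.3]
finger_gap: 1.0
```

```bash
cat > m2.py <<'E'
from h import *
f=save('wrist','w1'); print(bot.read_state()['position'],bot.read_state()['orientation'])
p=pts(f); g=np.array([.442,-.149])
m=(np.linalg.norm(p[...,:2]-g,axis=-1)<.05)&(p[...,2]>.037)&(p[...,2]<.048)
q=p[m]; print('z',np.median(q[:,2]),len(q))
ys,xs=np.nonzero(m); h=cv2.convexHull(np.stack([xs,ys],1).astype(np.float32))[:,0]
W=np.array([onz(f,u,v,.04)[:2] for u,v in h])
def hexfit(H):  # width along direction th, minimised 60deg-symmetric -> flats normals
    best=[]
    for t in np.deg2rad(np.arange(0,60,.25)):
        w=[np.ptp(H@np.array([np.cos(t+k),np.sin(t+k)])) for k in np.deg2rad([0,60,120])]
        best.append((sum(w),np.rad2deg(t),np.round(w,4)))
    return min(best,key=lambda b:b[0])
r=hexfit(W); t=np.deg2rad(r[1])
A=[];b=[]
for k in np.deg2rad([0,60,120]):
    n=np.array([np.cos(t+k),np.sin(t+k)]); s=H=W@n; A.append(n); b.append((s.min()+s.max())/2)
print('nest hex',r,np.linalg.lstsq(np.array(A),np.array(b),rcond=None)[0], cv2.minEnclosingCircle(W.astype(np.float32)))
# stand cheeks from w0
f0=load('w0');p=pts(f0); g=np.array([.4367,.1273]); d=np.linalg.norm(p[...,:2]-g,axis=-1)
m=((d<.05)&(d>.022)&(p[...,2]>.0185)&(p[...,2]<.03)).astype(np.uint8)
n,l,s,c=cv2.connectedComponentsWithStats(m)
for i in range(1,n):
    if s[i,4]<40: continue
    q=p[l==i]; r=cv2.minAreaRect(q[:,:2].astype(np.float32)); print('cheek',c[i].round(1),s[i,4],np.round(r[0],4),np.round(r[1],4),round(r[2],1),np.median(q[:,2]))
m=(d<.03)&(p[...,2]>.044)&(p[...,2]<.055); q=p[m]; print('tip',len(q),q.mean(0),cv2.minEnclosingCircle(q[:,:2].astype(np.float32)))
print('floor z',np.median(p[...,2][(p[...,2]<.006)&(p[...,2]>-.01)]))
a=cv2.resize(f['pixels'][0:260,150:410],(520,520)); b2=cv2.resize(f0['pixels'][20:130,35:155],(280,520*1))
cv2.imwrite('pics/v1.png',np.hstack([a,b2]))
E
python3 m2.py
```

```text
[ 0.44289168 -0.17961573  0.2139417 ] [-2.22003747e+00 -2.22102084e+00  1.14429017e-03]
z 0.04019560888661394 1584
nest hex (np.float64(0.17411652377502593), np.float64(3.25), array([0.0581, 0.058 , 0.0581])) [ 0.44110413 -0.14903359] ((0.44083166122436523, -0.1491371989250183), 0.03304494544863701)
cheek [72.8 41. ] 451 [0.4252 0.1607] [0.0454 0.0102] 19.4 0.022650743209865876
cheek [101.8 106.1] 364 [0.4476 0.0942] [0.0442 0.0095] 17.6 0.022605429046149733
tip 238 [0.43776571 0.12733212 0.04842448] ((0.43692871928215027, 0.12749436497688293), 0.008053867146372795)
floor z 0.00123727301196766
```

View pics/v1.png

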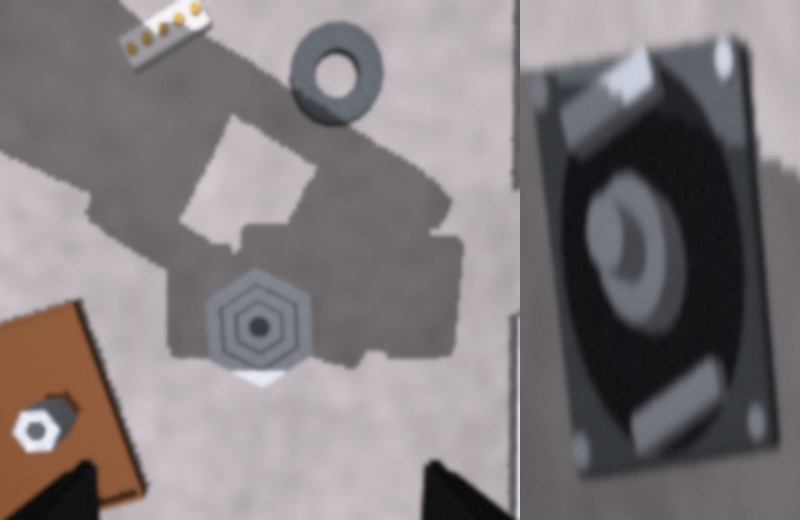

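The crop confirms the nest of three hexagons (crop 259,325) at (0.441,-0.149), with flats at 3.25°. The cheeks run at about 18.6° and the stand axis is at (0.4367,0.1274). Next I descend over the nest.

Request:
jog_arm --pt "3.08 -0.16 2 -0.057" --pt "3.08 -0.16 7 -0.057" --pt "3.08 -0.16 12 -0.057" --pt "3.08 -0.16 16 -0.057" --pt "3.08 -0.16 18.5 -0.057" --pt "3.08 -0.16 20.1 -0.057" --pt "3.08 -0.16 20.1 -0.057" --pt "3.08 -0.16 20.1 -0.057"

```text
clock: 2.2
position: [0.4421, -0.1489, 0.0141]
orientation: [2.156, 2.285, -0.0]
ft_force: [0.8, -0.0, 0.5]
finger_gap: 0.997
```

Request:
jog_arm --pt "0 0 0 0" --pt "0 0 0 0" --pt "0 0 0 0" --pt "0 0 0 0" --pt "0 0 0 0" --pt "0 0 0 0" --pt "0 0 0 0" --pt "0 0 0 0" --claw 255 --newtons 60

```text
clock: 3.2
position: [0.442, -0.149, 0.0142]
orientation: [2.156, 2.285, -0.0]
ft_force: [-1.9, -0.7, 3.1]
finger_gap: 0.605
```

Request:
jog_arm --pt "0 0 -3 0" --pt "1.5 0 -8 0.05" --pt "5.5 0.2 -12 0.1" --pt "10.5 0.4 -15 0.15" --pt "15.5 0.6 -15.6 0.2" --pt "20 0.8 -15.6 0.256" --pt "23 0.9 -15.6 0.256" --pt "23.9 0.9 -15.6 0.256"

```text
clock: 4.2
position: [0.4353, 0.0916, 0.1673]
orientation: [-2.426, -1.993, 0.006]
ft_force: [-0.1, -0.1, -8.8]
finger_gap: 0.609
```

```bash
cat > m3.py <<'E'
from h import *
import time
f=save('wrist','w2'); f=save('wrist','w2'); s=bot.read_state(); print(s['clock'],s['position'],s['orientation'],s['finger_gap'],s['ft_force'])
from scipy.spatial.transform import Rotation as R
y=R.from_rotvec(s['orientation']).as_matrix()[:,1]; print('jaw deg',np.rad2deg(np.arctan2(y[1],y[0])))
p=pts(f); g=np.array([.4367,.1273]); d=np.linalg.norm(p[...,:2]-g,axis=-1)
def cheeks(m):
    n,l,st,c=cv2.connectedComponentsWithStats(m.astype(np.uint8))
    for i in range(1,n):
        if st[i,4]<40: continue
        q=p[l==i]; r=cv2.minAreaRect(q[:,:2].astype(np.float32)); print('comp',c[i].round(1),st[i,4],np.round(r[0],4),np.round(r[1],4),round(r[2],1),np.median(q[:,2]).round(4))
cheeks((d<.055)&(d>.022)&(p[...,2]>.0185)&(p[...,2]<.027))
m=(d<.03)&(p[...,2]>.044)&(p[...,2]<.055); q=p[m]; print('tip',len(q),q.mean(0) if len(q) else 0)
cheeks((d<.075)&(p[...,2]>.010)&(p[...,2]<.016))
cv2.imwrite('pics/v2.png',f['pixels'])
E
python3 m3.py
```

```text
4.3 [0.43585544 0.09062541 0.16800975] [-2.4273546  -1.99197773  0.00496458] 0.6032228080150386 [ 0.25581681  0.06401255 -7.78266935]
jaw deg -11.252975743082782
comp [257.2 131.4] 404 [0.4252 0.1611] [0.0438 0.009 ] 18.2 0.0225
comp [299.4 186.6] 205 [0.4557 0.0972] [0.026  0.0091] 17.3 0.0225
tip 221 [0.43628375 0.12777823 0.04857619]
comp [275.6 155.7] 6125 [0.4361 0.1276] [0.1    0.0919] 4.2 0.0129
```

View pics/v2.png

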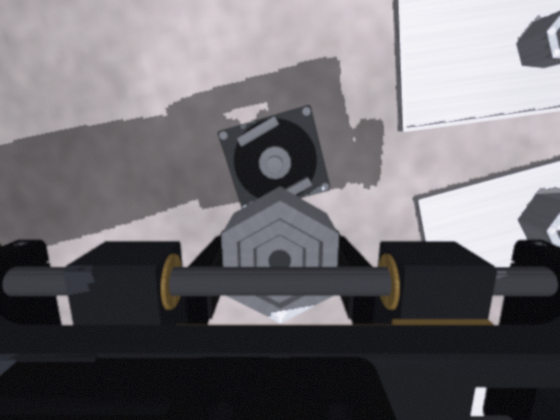

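The nest is still held upright at (280,258). The stand is at (275,160), and a second measurement gives (0.436,0.1277) with cheeks at 18.2°, which agrees with the first. I'll move above the post.

Request:
jog_arm --pt "1 -0.2 0 0" --pt "2.5 -0.45 1 0.005" --pt "3.63 -0.68 3 0.005" --pt "3.63 -0.68 6 0.005" --pt "3.63 -0.68 8 0.005" --pt "3.63 -0.68 9.5 0.005" --pt "3.63 -0.68 9.8 0.005" --pt "3.63 -0.68 9.8 0.005"

```text
clock: 5.3
position: [0.4364, 0.1274, 0.0705]
orientation: [-2.433, -1.986, 0.004]
ft_force: [0.0, 0.3, -7.2]
finger_gap: 0.612
```

```bash
cat > st.py <<'E'
from bench import bot
import numpy as np
from scipy.spatial.transform import Rotation as R
s=bot.read_state(); M=R.from_rotvec(s['orientation']).as_matrix()
print(s['clock'].__round__(2),'pos',s['position'].round(4),'jaw',np.rad2deg(np.arctan2(M[1,1],M[0,1])).round(2),'tilt',M[:2,2].round(4),'F',s['ft_force'].round(1),'T',s['ft_torque'].round(2),'gap mm',(95*s['finger_gap']).round(1),'q',s['joint_positions'].round(2))
E
cat > to.py <<'E'
# tool-axis shift (cm) to reach world xyz
import sys; from st import *
t=np.array([float(a) for a in sys.argv[1:4]]); print('shift cm',(100*M.T@(t-s['position'])).round(2))
if len(sys.argv)>4: 
    j=np.rad2deg(np.arctan2(M[1,1],M[0,1])); print('spin',-np.deg2rad(float(sys.argv[4])-j).round(3))
E
python3 to.py .4363 .1276 .0262 -11.6
```

```text
Traceback (most recent call last):
  File "to.py", line 2, in <module>
    import sys; from st import *
                ^^^^^^^^^^^^^^^^
  File "st.py", line 5, in <module>
    print(s['clock'].__round__(2),'pos',s['position'].round(4),'jaw',np.rad2deg(np.arctan2(M[1,1],M[0,1])).round(2),'tilt',M[:2,2].round(4),'F',s['ft_force'].round(1),'T',s['ft_torque'].round(2),'gap mm',(95*s['finger_gap']).round(1),'q',s['joint_positions'].round(2))
                                                                                                                                                                                                            ^^^^^^^^^^^^^^^^^^^^^^^^^^
AttributeError: 'float' object has no attribute 'round'
```

Request:
jog_arm --pt "0 0 0.5 0" --pt "0 0 1.0 0" --pt "0 0 1.4 0" --pt "0 0 1.8 0" --pt "0 0 2.2 0" --pt "0 0 2.6 0" --pt "0 0 3.0 0" --pt "0 0 3.2 0"

```text
clock: 6.3
position: [0.4369, 0.1275, 0.04]
orientation: [-2.433, -1.986, 0.004]
ft_force: [-4.0, -0.8, 10.2]
finger_gap: 0.606
```

```bash
sed -i "s/(95\*s\['finger_gap'\])/np.float64(95*s['finger_gap'])/" st.py; python3 to.py .4363 .1276 .0262 -11.6
```

```text
6.3 pos [0.4369 0.1275 0.04  ] jaw -11.56 tilt [-0.0028 -0.0006] F [-4.  -0.8 10.2] T [-0.22  1.02  0.03] gap mm 57.6 q [ 0.17 -0.13  2.22 -0.    1.06  0.37]
shift cm [-0.01 -0.06  1.38]
spin 0.001
```

Request:
jog_arm --pt "0 0 0.3 0" --pt "0 0 0.5 0" --pt "0 0 0.7 0" --pt "0 0 0.9 0" --pt "0 0 1.1 0" --pt "0 0 1.3 0" --pt "0 0 1.45 0" --pt "0 0 1.45 0"

```text
clock: 7.3
position: [0.4367, 0.1275, 0.0263]
orientation: [-2.432, -1.985, 0.006]
ft_force: [-4.3, -0.6, 4.5]
finger_gap: 0.606
```

```bash
python3 to.py .4363 .1276 .0262 -11.6
```

```text
7.3 pos [0.4367 0.1275 0.0263] jaw -11.56 tilt [-0.0043 -0.0009] F [-4.3 -0.6  4.5] T [-0.14  0.8   0.02] gap mm 57.6 q [ 0.17 -0.11  2.23 -0.    1.03  0.37]
shift cm [ 0.   -0.04  0.01]
spin 0.001
```

Request:
jog_arm --pt "0 0 0.1 0" --pt "0 0 0.2 0" --pt "0 0 0.25 0" --pt "0 0 0.3 0" --pt "0 0 0.35 0" --pt "0 0 0.4 0" --pt "0 0 0.4 0" --pt "0 0 0.4 0"

```text
clock: 8.3
position: [0.4368, 0.1275, 0.0262]
orientation: [-2.431, -1.985, 0.011]
ft_force: [-16.8, -4.1, 26.8]
finger_gap: 0.604
```

```bash
python3 to.py .4363 .1276 .0262 -11.6
```

```text
8.3 pos [0.4368 0.1275 0.0262] jaw -11.54 tilt [-0.0073 -0.0017] F [-16.8  -4.1  26.8] T [-0.56  2.68 -0.09] gap mm 57.4 q [ 0.17 -0.11  2.22 -0.    1.03  0.37]
shift cm [-0.   -0.05  0.  ]
spin 0.001
```

Request:
jog_arm --pt "0 0 0 0" --pt "0 0 0 0" --pt "0 0 0 0" --pt "0 0 0 0" --pt "0 0 0 0" --pt "0 0 -2 0" --pt "0 0 -7 0" --pt "0 0 -12 0" --claw 0

```text
clock: 9.3
position: [0.4371, 0.1276, 0.1469]
orientation: [-2.43, -1.984, 0.013]
ft_force: [-0.2, -0.9, -0.4]
finger_gap: 1.0
```

Request:
jog_arm --pt "-1 0 -3 0" --pt "-3 0 -5 0" --pt "-4 0 -7 0" --pt "-4 0 -7 0" --pt "-4 0 -7 0" --pt "-4 0 -7 0" --pt "-4 0 -7 0" --pt "-4 0 -7 0"

```text
clock: 10.3
position: [0.4295, 0.0887, 0.2166]
orientation: [-2.43, -1.984, 0.014]
ft_force: [0.3, 0.3, -0.2]
finger_gap: 1.001
```

```bash
cat > m4.py <<'E'
from h import *
import sys; fn=sys.argv[1]; g=np.array([float(a) for a in sys.argv[2:4]])
f=save('wrist',fn); p=pts(f); d=np.linalg.norm(p[...,:2]-g,axis=-1)
def hexfit(H):
    best=[]
    for t in np.deg2rad(np.arange(0,60,.25)):
        w=[np.ptp(H@np.array([np.cos(t+k),np.sin(t+k)])) for k in np.deg2rad([0,60,120])]
        best.append((sum(w),t,np.round(w,4)))
    S,t,w=min(best,key=lambda b:b[0]); N=np.array([[np.cos(t+k),np.sin(t+k)] for k in np.deg2rad([0,60,120])])
    b=[((H@n).min()+(H@n).max())/2 for n in N]
    return np.rad2deg(t),w,np.linalg.lstsq(N,np.array(b),rcond=None)[0].round(4)
for z in map(float,sys.argv[4:]):
    m=((d<.05)&(abs(p[...,2]-z)<.004)).astype(np.uint8)
    n,l,st,c=cv2.connectedComponentsWithStats(m)
    if n<2: print(z,'none'); continue
    i=1+np.argmax(st[1:,4]); ys,xs=np.nonzero(l==i); zz=np.median(p[...,2][l==i])
    h=cv2.convexHull(np.stack([xs,ys],1).astype(np.float32))[:,0]
    print('z',zz.round(4),st[i,4],c[i].round(0),*hexfit(np.array([onz(f,u,v,zz)[:2] for u,v in h])))
from st import *
E
python3 m4.py w3 .4364 .1276 .052 .067 .082
```

```text
z 0.0526 1105 [281. 155.] 48.5 [0.0579 0.0578 0.0576] [0.4363 0.1275]
z 0.0676 726 [280. 157.] 48.25 [0.04   0.04   0.0393] [0.4358 0.1271]
z 0.0827 517 [280. 158.] 49.0 [0.024  0.0241 0.0227] [0.4366 0.1277]
10.35 pos [0.4296 0.0887 0.2168] jaw -11.53 tilt [-0.0093 -0.002 ] F [-0.2 -0.   0.1] T [-0.04  0.06 -0.03] gap mm 95.3 q [ 0.08 -0.36  2.09 -0.    1.42  0.28]
```

View pics/w3.png

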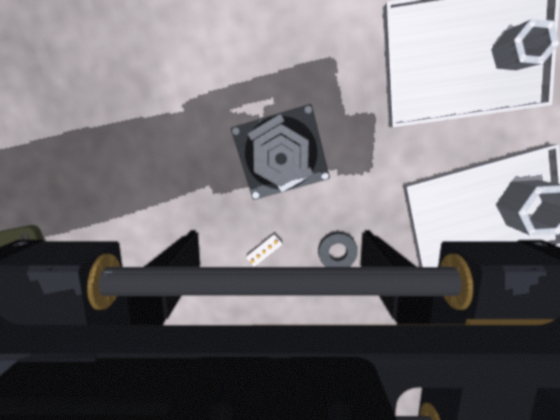

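All seated: the tops read 52.6, 67.6 and 82.7 mm as specified, with the nest at (280,157). Now the small one.

```bash
python3 to.py .4364 .1275 .0685 -11.4
```

```text
10.35 pos [0.4296 0.0887 0.2168] jaw -11.53 tilt [-0.0093 -0.002 ] F [-0.2 -0.   0.1] T [-0.04  0.06 -0.03] gap mm 95.3 q [ 0.08 -0.36  2.09 -0.    1.42  0.28]
shift cm [ 3.99  0.02 14.81]
spin -0.002
```

Request:
jog_arm --pt "1.5 0 2 0" --pt "3.99 0.02 5 0" --pt "3.99 0.02 9 0" --pt "3.99 0.02 12 0" --pt "3.99 0.02 14 0" --pt "3.99 0.02 14.8 0" --pt "3.99 0.02 14.8 0" --pt "3.99 0.02 14.8 0"

```text
clock: 11.35
position: [0.4373, 0.1276, 0.0698]
orientation: [-2.431, -1.985, 0.01]
ft_force: [0.2, 0.7, -0.7]
finger_gap: 1.0
```

Request:
jog_arm --pt "0 0 0 0" --pt "0 0 0 0" --pt "0 0 0 0" --pt "0 0 0 0" --pt "0 0 0 0" --pt "0 0 0 0" --pt "0 0 0 0" --pt "0 0 0 0" --claw 255 --newtons 25

```text
clock: 12.35
position: [0.4373, 0.1276, 0.0697]
orientation: [-2.431, -1.985, 0.011]
ft_force: [-0.2, 0.4, -0.5]
finger_gap: 0.25
```

```bash
python3 to.py .651 -.2045 .15 -11.4; python3 to.py .651 -.2045 .0245 5
```

```text
12.35 pos [0.4373 0.1276 0.0697] jaw -11.53 tilt [-0.0073 -0.0017] F [-0.2  0.4 -0.5] T [ 0.02  0.03 -0.04] gap mm 23.7 q [ 0.17 -0.17  2.2  -0.    1.12  0.37]
shift cm [-28.29  27.53  -8.13]
spin -0.002
12.35 pos [0.4373 0.1276 0.0697] jaw -11.53 tilt [-0.0073 -0.0017] F [-0.2  0.4 -0.5] T [ 0.02  0.03 -0.04] gap mm 23.7 q [ 0.17 -0.17  2.2  -0.    1.12  0.37]
shift cm [-28.25  27.61   4.42]
spin -0.289
```

Request:
jog_arm --pt "0 0 -1.5 0" --pt "0 0 -4.5 0" --pt "-0.5 0.5 -8 0" --pt "-3 3 -9.5 -0.05" --pt "-6.5 6.3 -10 -0.12" --pt "-10 9.8 -10 -0.2" --pt "-13.5 13.2 -10 -0.25" --pt "-17 16.6 -10 -0.289"

```text
clock: 13.35
position: [0.5675, -0.0735, 0.1702]
orientation: [-2.118, -2.315, 0.009]
ft_force: [-0.0, 1.3, -1.9]
finger_gap: 0.249
```

```bash
python3 to.py .651 -.2045 .0247 5
```

```text
13.35 pos [ 0.5675 -0.0735  0.1702] jaw 5.09 tilt [-0.0064 -0.0017] F [-0.   1.3 -1.9] T [ 0.08 -0.02 -0.03] gap mm 23.7 q [-0.22 -0.01  1.87 -0.    1.29 -0.31]
shift cm [-13.78   7.25  14.51]
spin 0.002
```

Request:
jog_arm --pt "-4 2.1 0 0" --pt "-8 4.2 0 0" --pt "-12 6.3 1 0" --pt "-13.8 7.25 4 0" --pt "-13.8 7.25 8 0" --pt "-13.8 7.25 11.5 0" --pt "-13.8 7.25 13.5 0" --pt "-13.8 7.25 13.5 0"

```text
clock: 14.35
position: [0.6501, -0.2042, 0.0335]
orientation: [-2.116, -2.313, 0.01]
ft_force: [0.3, -0.2, -1.4]
finger_gap: 0.249
```

```bash
python3 to.py .651 -.2045 .0247 5
```

```text
14.35 pos [ 0.6501 -0.2042  0.0335] jaw 5.1 tilt [-0.0093 -0.0005] F [ 0.3 -0.2 -1.4] T [-0.04 -0.   -0.01] gap mm 23.7 q [-0.38  0.36  1.7  -0.    1.1  -0.47]
shift cm [-0.04  0.09  0.88]
spin 0.002
```

Request:
jog_arm --pt "0 0 0.3 0" --pt "0 0 0.5 0" --pt "0 0 0.65 0" --pt "0 0 0.75 0" --pt "0 0 0.85 0" --pt "0 0 0.95 0" --pt "0 0 0.95 0" --pt "0 0 0.95 0"

```text
clock: 15.35
position: [0.6502, -0.2043, 0.0248]
orientation: [-2.116, -2.313, 0.011]
ft_force: [-2.7, 1.3, 5.5]
finger_gap: 0.247
```

```bash
python3 to.py .651 -.2045 .0247 5
```

```text
15.35 pos [ 0.6502 -0.2043  0.0248] jaw 5.1 tilt [-0.0093 -0.0006] F [-2.7  1.3  5.5] T [0.19 0.58 0.01] gap mm 23.5 q [-0.38  0.37  1.7  -0.    1.08 -0.47]
shift cm [-0.03  0.08  0.01]
spin 0.002
```

Request:
jog_arm --pt "0 0 0 0" --pt "0 0 0 0" --pt "0 0 0 0" --pt "0 0 0 0" --pt "0 0 -1 0" --pt "0 0 -4 0" --pt "0 0 -9 0" --pt "0 0 -13 0" --claw 120

```text
clock: 16.35
position: [0.6519, -0.2044, 0.1578]
orientation: [-2.118, -2.315, 0.009]
ft_force: [-0.0, -1.0, -0.1]
finger_gap: 0.532
```

```bash
python3 to.py .4364 .1273 .155 -11.5
```

```text
16.35 pos [ 0.6519 -0.2044  0.1578] jaw 5.1 tilt [-0.0071 -0.0014] F [-0.  -1.  -0.1] T [ 0.05 -0.03 -0.02] gap mm 50.6 q [-0.38  0.24  1.62 -0.    1.29 -0.47]
shift cm [ 34.96 -18.51   0.39]
spin 0.29
```

Request:
jog_arm --pt "3 -1.6 0 0" --pt "8.5 -4.5 0 0.04" --pt "14 -7.4 0 0.1" --pt "19.5 -10.3 0 0.16" --pt "25 -13.2 0.2 0.22" --pt "30.5 -16.1 0.3 0.29" --pt "35 -18.5 0.4 0.29" --pt "35 -18.5 0.4 0.29" --claw 40

```text
clock: 17.35
position: [0.4351, 0.1299, 0.1556]
orientation: [-2.426, -1.991, 0.008]
ft_force: [0.6, -0.5, 0.3]
finger_gap: 0.841
```

```bash
python3 to.py .4364 .1273 .0545 -11.6; python3 - <<'E'
from h import *
f=save('side','d1'); p=pts(f); d=np.linalg.norm(p[...,:2]-[.651,-.2045],axis=-1)
m=(d<.03)&(p[...,2]>.03)&(p[...,2]<.045); print(m.sum(),p[m].mean(0),p[m].std(0))
E
```

```text
17.35 pos [0.4351 0.1299 0.1556] jaw -11.24 tilt [-0.0057 -0.001 ] F [ 0.6 -0.5  0.3] T [ 0.05  0.03 -0.04] gap mm 79.9 q [ 0.17 -0.28  2.13  0.    1.3   0.37]
shift cm [-0.21  0.23 10.11]
spin 0.006
85 [ 0.64696756 -0.20430924  0.03586296] [0.00698309 0.00710189 0.00238985]
```

Request:
jog_arm --pt "-0.2 0.2 1 0.006" --pt "-0.2 0.2 4 0.006" --pt "-0.2 0.2 7 0.006" --pt "-0.2 0.2 9 0.006" --pt "-0.2 0.2 10.1 0.006" --pt "-0.2 0.2 10.1 0.006" --pt "-0.2 0.2 10.1 0.006" --pt "-0.2 0.2 10.1 0.006"

```text
clock: 18.4
position: [0.4382, 0.1263, 0.0558]
orientation: [-2.435, -1.983, 0.005]
ft_force: [0.1, 0.3, 0.0]
finger_gap: 0.843
```

Request:
jog_arm --pt "0 0 0 0" --pt "0 0 0 0" --pt "0 0 0 0" --pt "0 0 0 0" --pt "0 0 0 0" --pt "0 0 0 0" --pt "0 0 0 0" --pt "0 0 0 0" --claw 255 --newtons 30

```text
clock: 19.4
position: [0.4376, 0.1263, 0.0557]
orientation: [-2.435, -1.982, 0.007]
ft_force: [-4.4, 0.8, 4.0]
finger_gap: 0.422
```

```bash
python3 to.py .624 .1935 .15 -3.7
```

```text
19.4 pos [0.4376 0.1263 0.0557] jaw -11.69 tilt [-0.0046 -0.0011] F [-4.4  0.8  4. ] T [0.2  0.98 0.01] gap mm 40.1 q [ 0.16 -0.15  2.21 -0.    1.09  0.37]
shift cm [10.34 16.85 -9.53]
spin -0.14
```

Request:
jog_arm --pt "0 0 -1 0" --pt "0 0 -3 0" --pt "0 0 -6 0" --pt "0.5 0.8 -9.5 0" --pt "3 4.8 -10 -0.05" --pt "5.5 9 -10 -0.1" --pt "8 13 -10 -0.14" --pt "10.3 16.8 -10 -0.14"

```text
clock: 20.4
position: [0.6255, 0.1936, 0.1547]
orientation: [-2.29, -2.149, 0.005]
ft_force: [-0.0, -0.4, -2.6]
finger_gap: 0.419
```

```bash
python3 to.py .624 .1935 .0287 -3.7
```

```text
20.4 pos [0.6255 0.1936 0.1547] jaw -3.66 tilt [-0.0031 -0.0014] F [-0.  -0.4 -2.6] T [ 0.06  0.02 -0.06] gap mm 39.8 q [ 0.22  0.18  1.69 -0.    1.27  0.28]
shift cm [ 0.   -0.11 12.6 ]
spin 0.001
```

Request:
jog_arm --pt "0 -0.1 2 0" --pt "0 -0.1 6 0" --pt "0 -0.1 10 0" --pt "0 -0.1 11.5 0" --pt "0 -0.1 12 0" --pt "0 -0.1 12.4 0" --pt "0 -0.1 12.7 0" --pt "0 -0.1 12.75 0"

```text
clock: 21.4
position: [0.6251, 0.1938, 0.0288]
orientation: [2.291, 2.149, -0.002]
ft_force: [-0.8, 0.1, 1.5]
finger_gap: 0.416
```

```bash
python3 to.py .624 .1935 .0287 -3.7
```

```text
21.4 pos [0.6251 0.1938 0.0288] jaw -3.65 tilt [-0.0007 -0.0009] F [-0.8  0.1  1.5] T [0.02 0.15 0.04] gap mm 39.6 q [ 0.22  0.31  1.77 -0.    1.07  0.28]
shift cm [-0.03 -0.11  0.01]
spin 0.001
```

Request:
jog_arm --pt "0 0 0 0" --pt "0 0 0 0" --pt "0 0 0 0" --pt "0 0 0 0" --pt "0 0 -1 0" --pt "0 0 -4 0" --pt "0 0 -8 0" --pt "0 0 -12 0" --claw 80

```text
clock: 22.4
position: [0.6252, 0.1939, 0.1506]
orientation: [2.291, 2.149, -0.001]
ft_force: [1.0, -0.4, 0.7]
finger_gap: 0.685
```

```bash
python3 to.py .4367 .085 .21 -11.6
```

```text
22.4 pos [0.6252 0.1939 0.1506] jaw -3.65 tilt [-0.0004 -0.0008] F [ 1.  -0.4  0.7] T [-0.04 -0.   -0.03] gap mm 65.1 q [ 0.22  0.18  1.7  -0.    1.26  0.28]
shift cm [-12.07 -18.11  -5.93]
spin 0.139
```

Back to a viewing pose for the large sleeve, opening fully on the way.

Request:
jog_arm --pt "-1 -1.5 -2 0" --pt "-3.5 -5 -4 0.03" --pt "-6 -9 -5.9 0.06" --pt "-8.5 -13 -5.9 0.1" --pt "-11 -16.5 -5.9 0.139" --pt "-12 -18.1 -5.9 0.139" --pt "-12 -18.1 -5.9 0.139" --pt "-12 -18.1 -5.9 0.139" --claw 0

```text
clock: 23.4
position: [0.4375, 0.0859, 0.2104]
orientation: [2.434, 1.984, 0.001]
ft_force: [0.5, -0.5, 0.1]
finger_gap: 1.0
```

```bash
python3 m4.py w4 .4364 .1276 .052; python3 to.py .4364 .1276 .0275 -11.6;  python3 - <<'E'
from h import *
f=save('side','d2'); p=pts(f)
for c,z in(([.651,-.2045],.037),([.625,.194],.040)):
    d=np.linalg.norm(p[...,:2]-c,axis=-1); m=(d<.035)&(abs(p[...,2]-z)<.004)
    print(m.sum(),p[m].mean(0).round(4),p[m].max(0).round(4),cv2.minAreaRect(p[m][:,:2].astype(np.float32)))
E
```

```text
z 0.0527 1226 [271. 156.] 48.25 [0.058  0.0579 0.058 ] [0.4361 0.1275]
23.45 pos [0.4376 0.086  0.2102] jaw -11.61 tilt [ 0.0003 -0.0006] F [-0.7 -0.2  0.3] T [0.01 0.01 0.02] gap mm 95.2 q [ 0.07 -0.35  2.09 -0.    1.4   0.28]
23.45 pos [0.4376 0.086  0.2102] jaw -11.61 tilt [ 0.0003 -0.0006] F [-0.7 -0.2  0.3] T [0.01 0.01 0.02] gap mm 95.2 q [ 0.07 -0.35  2.09 -0.    1.4   0.28]
shift cm [ 4.06 -0.96 18.26]
spin -0.0
74 [ 0.6471 -0.2038  0.0364] [ 0.6601 -0.1878  0.0404] ((0.647322952747345, -0.20364375412464142), (0.02712608501315117, 0.024705929681658745), 40.50908660888672)
82 [0.6224 0.1941 0.04  ] [0.642  0.2181 0.0439] ((0.6228622198104858, 0.19519859552383423), (0.043039675801992416, 0.040867600589990616), 53.24345016479492)
```

Request:
jog_arm --pt "2 -0.5 3 0" --pt "4.06 -0.96 6 0" --pt "4.06 -0.96 11 0" --pt "4.06 -0.96 15 0" --pt "4.06 -0.96 17.5 0" --pt "4.06 -0.96 18.2 0" --pt "4.06 -0.96 18.2 0" --pt "4.06 -0.96 18.2 0"

```text
clock: 24.5
position: [0.4376, 0.1279, 0.0294]
orientation: [2.433, 1.985, 0.003]
ft_force: [0.8, 1.3, 0.5]
finger_gap: 0.999
```

Request:
jog_arm --pt "0 0 0 0" --pt "0 0 0 0" --pt "0 0 0 0" --pt "0 0 0 0" --pt "0 0 0 0" --pt "0 0 0 0" --pt "0 0 0 0" --pt "0 0 0 0" --claw 255 --newtons 50

```text
clock: 25.5
position: [0.4373, 0.1279, 0.0294]
orientation: [2.434, 1.985, 0.002]
ft_force: [-2.1, 1.1, 3.2]
finger_gap: 0.609
```

```bash
python3 to.py .635 -.003 .15 5
```

```text
25.5 pos [0.4373 0.1279 0.0294] jaw -11.6 tilt [ 0.0015 -0.0002] F [-2.1  1.1  3.2] T [0.07 0.72 0.02] gap mm 57.9 q [ 0.17 -0.12  2.23 -0.    1.03  0.37]
shift cm [ -8.85  22.02 -12.03]
spin -0.29
```

Request:
jog_arm --pt "0 0 -1 0" --pt "0 0 -3 0" --pt "0 0 -6.5 0" --pt "-1 2.5 -10 -0.03" --pt "-3 7.5 -12 -0.1" --pt "-5 12.5 -12 -0.17" --pt "-7 17.5 -12 -0.24" --pt "-8.85 22 -12 -0.29"

```text
clock: 26.5
position: [0.6361, -0.0044, 0.1491]
orientation: [2.12, 2.317, 0.001]
ft_force: [0.3, 0.3, -3.5]
finger_gap: 0.608
```

```bash
python3 to.py .635 -.003 .0204 5
```

```text
26.5 pos [ 0.6361 -0.0044  0.1491] jaw 5.1 tilt [ 0.0013 -0.0004] F [ 0.3  0.3 -3.5] T [ 0.07 -0.   -0.02] gap mm 57.8 q [-0.09  0.14  1.74 -0.    1.26 -0.18]
shift cm [ 0.15 -0.11 12.87]
spin 0.002
```

Request:
jog_arm --pt "0.15 -0.1 2 0" --pt "0.15 -0.1 6 0" --pt "0.15 -0.1 10 0" --pt "0.15 -0.1 11.7 0" --pt "0.15 -0.1 12.3 0" --pt "0.15 -0.1 12.7 0" --pt "0.15 -0.1 12.95 0" --pt "0.15 -0.1 13.0 0"

```text
clock: 27.5
position: [0.6361, -0.0031, 0.0205]
orientation: [2.118, 2.316, 0.003]
ft_force: [0.4, -0.1, -0.5]
finger_gap: 0.604
```

```bash
python3 to.py .635 -.003 .0204 5
```

```text
27.5 pos [ 0.6361 -0.0031  0.0205] jaw 5.1 tilt [ 0.0034 -0.0006] F [ 0.4 -0.1 -0.5] T [ 0.04  0.25 -0.01] gap mm 57.4 q [-0.09  0.28  1.82 -0.    1.04 -0.18]
shift cm [ 0.02 -0.11  0.01]
spin 0.002
```

Request:
jog_arm --pt "0 0 0.05 0" --pt "0 0 0.1 0" --pt "0 0 0.12 0" --pt "0 0 0.12 0" --pt "0 0 0.12 0" --pt "0 0 0.12 0" --pt "0 0 0.12 0" --pt "0 0 0.12 0"

```text
clock: 28.5
position: [0.6367, -0.0032, 0.0205]
orientation: [2.118, 2.315, 0.004]
ft_force: [-1.8, 0.3, 6.6]
finger_gap: 0.606
```

Request:
jog_arm --pt "0 0 0 0" --pt "0 0 0 0" --pt "0 0 0 0" --pt "0 0 0 0" --pt "0 0 0 0" --pt "0 0 -1 0" --pt "0 0 -5 0" --pt "0 0 -10 0" --claw 62

```text
clock: 29.5
position: [0.6353, -0.003, 0.1208]
orientation: [2.119, 2.317, 0.002]
ft_force: [1.3, 0.1, 0.1]
finger_gap: 0.759
```

Request:
jog_arm --pt "-1 -2 -3 0" --pt "-2 -6 -6 0" --pt "-2 -11 -9 0" --pt "-2 -16 -10 0" --pt "-2 -20 -10 0" --pt "-2 -20 -10 0" --pt "-2 -20 -10 0" --pt "-2 -20 -10 0"

```text
clock: 30.5
position: [0.4385, -0.0406, 0.2206]
orientation: [2.119, 2.317, 0.002]
ft_force: [0.1, -0.3, -0.8]
finger_gap: 0.758
```

```bash
python3 - <<'E'
from h import *
f=save('side','d3'); s=save('scene','s3')
for k,g in(('side',f),('scene',s)):
  p=pts(g)
  for c,z in(([.651,-.2045],.037),([.625,.194],.040),([.636,-.003],.043)):
    d=np.linalg.norm(p[...,:2]-c,axis=-1); m=(d<.04)&(abs(p[...,2]-z)<.004)
    print(k,m.sum(),p[m].mean(0).round(4),np.ptp(p[m],axis=0).round(3))
a=cv2.resize(f['pixels'][80:270,220:460],(480,380)); b=cv2.resize(s['pixels'][160:350,220:480],(520,380))
cv2.imwrite('pics/v3.png',np.vstack([a[:, :480],b[:,:480]])[:,:][:600*2]); cv2.imwrite('pics/v3.png',np.hstack([cv2.resize(a,(400,320)),cv2.resize(b,(400,300)) if 0 else cv2.resize(b,(400,320))]))
import st
E
```

```text
side 72 [ 0.6473 -0.2036  0.037 ] [0.025 0.027 0.007]
side 79 [0.6219 0.1956 0.0397] [0.04  0.046 0.008]
side 166 [ 0.6339 -0.0042  0.0428] [0.06  0.072 0.008]
scene 86 [ 0.6505 -0.2031  0.0366] [0.027 0.025 0.007]
scene 145 [0.6263 0.1946 0.0391] [0.043 0.043 0.007]
scene 240 [ 0.6378 -0.003   0.0425] [0.061 0.063 0.007]
30.6 pos [ 0.4384 -0.0406  0.2203] jaw 5.12 tilt [ 0.0014 -0.0003] F [ 0.7 -0.3 -1. ] T [-0.02 -0.03 -0.01] gap mm 71.7 q [-0.21 -0.37  2.09 -0.    1.42 -0.3 ]
```

View pics/v3.png

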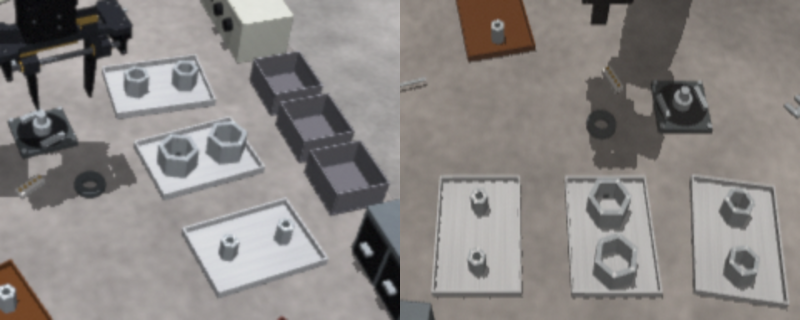

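Each sleeve stands upright next to the sample of its own size: small at (229,245), large at (178,155) and medium at (136,80) in the side crop. The stand is empty and the arm is clear.

```bash
python3 -c "
from bench import bot
print(bot.sign_off())"
```

```text
the job is handed in; nothing more can be done
None
```

The three sleeves are separated, and each stands upright in the white tray holding the sample of its own size. I handed the job in at about 31 s of the 72 s allowed.

- **Press-out:** I gripped the large sleeve, turned the nest about 15° to match the cheeks (measured at about 18.4°), and pressed it down onto the stand. With about 34 N on it the sleeve went no lower. The tops then read 52.6, 67.6 and 82.7 mm, which matches fully seated with both inner sleeves pushed out.
- **Placing:** I took off the small sleeve, then the medium, then the large. Each was lowered until it touched the tray floor before I let go.
- **Last checks:** The side and scene cameras show all three upright, with top heights of about 37, 40 and 43 mm, as expected for sleeves standing on the 3 mm tray floor. The stand is empty and the gripper is clear of everything. The two cameras differ by up to about 4 mm in position, which is harmless inside the trays. No check failed.

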